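# Seat the oil-well strip and hold its sprung dust shutter half open

### The job

Slide the boxwood strip of oil wells along its runway, under the dust cover, until it is fully home against the stop, keeping the shutter shut meanwhile. Then slide the sprung shutter on top of the cover to half travel, so that the two outer wells lie open while the two inner wells stay covered, and finish holding it there with the gripper, since it springs shut when let go. Never draw it on over the inner wells, and leave the other things on the worktop where they are.

Things in the scene. Friction and masses are not known exactly. Their poses are not given: they have to be found in the camera images.
- mouth (a point): Middle of the mouth of the dust cover, a fixed low wooden tunnel, on its channel floor 3 mm above the worktop. Axes: z up, +y level into the tunnel (the strip is slid in and the shutter opens that way), x across. Tunnel: 40 mm wide, y = 1 to 82 mm, inside 23 mm wide and 15 mm high. Brass guides along its roof stand 28 mm above the worktop and run on past its end to y = 122 mm.
- runway_end (a point): Middle of the outer end of the open runway before the mouth, 58 mm out, on its floor 3 mm above the worktop; axes as mouth. The floor is 40 mm wide; two guide rails along it, 23 mm apart inside, 3.5 mm wide, have their tops 6 mm above the worktop.
- strip_center (a point): Centre (half-way up) of the loose boxwood strip with four dark red oil wells in a row: 20 mm wide (x), 80 mm long (y), 12 mm thick, about 30 g, top 15 mm above the worktop. It starts between the rails, its inner part under the cover and 30 to 54 mm of its outer end sticking out of the mouth, and slides easily: push its outer end face above the rails, or draw it by its sides.
- strip_home (a point): Where the strip's centre lies when the strip is fully home against the stop inside the cover: 36 mm in from the mouth. The strip then still sticks 4 mm out of the mouth. Axes as mouth.
- shutter (a joint): Travel (m) of the steel shutter plate on the cover's roof: 0 = shut (edge level with the mouth, all wells covered), 0.072 = fully open, half travel = 0.036. It opens towards +y of mouth, outer wells first. A spring shuts it: 2 N when shut, rising evenly to 6 N at half travel and 10 N fully open.
- half_mark (a point): Midway between two small round steel pips on the brass guides, 36 mm in from the mouth, 28 mm above the worktop. At half travel the shutter's edge nearest the mouth is level with these pips, midway between the second and third well of the seated strip.
- shutter_grip (a point): Point in the shutter's brass thumb piece, an upright block 24 mm wide (x) and 14 mm thick (y, the sliding direction) whose top is 60 mm above the worktop; the point is on its middle line, 15 mm below the top. Around its foot is a plate 24 mm long in y, top 27 mm above the worktop. It is 20 mm in from the mouth when shut and moves with the shutter. Axes as mouth.
- tin: Bystander: round grey aluminium tin, 36 mm across, 19 mm high, beside the cover; origin at its underside.
- loupe: Bystander: black eyeglass standing on the worktop, 36 mm across, 31 mm high; origin at its underside.
- wheel: Bystander: brass clock wheel, 34 mm across, 11 mm high; origin at its underside.
- movement: Bystander: round holder with an open watch movement, 53 mm across, 27 mm high; origin at its underside.
- driver: Bystander: small black-handled screwdriver lying near the right front of the worktop, 93 mm long, 10 mm thick; origin at its underside.

How it is judged:
By the outcome, as a careful person would: the job done as asked, in the order asked, and still so for the second after the job is handed in, while the arm keeps its last pose, push and grip.
It also fails if it takes over 42 s, if anything falls off the work surface, if the arm or the gripper's body presses on something with over 40 N, if the wrist force passes 120 N, or if a joint passes its speed limit or range.

### The arm

A 6-joint arm with a two-finger parallel gripper is mounted at the origin on a cart in front of the work surface, level with it; the furniture and walls round the work are solid. World frame = base frame: x ahead of the robot, y to its left, z up, the work surface at z = 0. Lengths are in mm, angles in rad, forces in N, time in s.
With the tool pointing down it reaches from about 350 to 975 mm from the base axis. Payload 7.1 kg.
Tool frame: the origin (TCP) lies at the very end of the fingers, on their centre line; the grasp point (between the pads) lies 19 mm behind it; x points along the fingers, z is the direction in which the jaws open and shut, and the axes are right-handed (so a half turn about x gives the same grasp; the last joint's range is limited). The gripper opens to 88 mm and grips with 3 to 60 N. Pads are 20 mm wide; open, the fingers measure 115 mm over their backs; the gripper's body (75 mm by 178 mm) begins 61 mm behind the grasp point.
Start: joints at [-1.244, 0.423, 1.63, -0, 1.089, -0.019], TCP at [211.86, -587.98, 222.675] pointing down, gripper open.
Joint ranges: [-3, 3], [-0.9, 2.11], [0.09, 2.58], [-1.31, 4.45], [0.11, 2.69], [-2.54, 2.54]. Speed limits (rad/s): [2.39, 2.39, 3.01, 3.14, 3.14, 3.14].

### API

Orientations are given as a rotation vector (axis times angle).
In Python, from workcell import * gives the robot as it stands.
- The arm moves only by the shell command python3 -m crank 'ROWS'. ROWS is JSON, a list of rows, each a list of 3 entries, a list of its own where there are three numbers: the shift along the tool's x, y, z in cm, then the turn, a rotation vector about the tool's x, y, z in degrees, then the finger opening in cm, from 0 to 8.78. In form: [[[dx, dy, dz], [rx, ry, rz], claw], ...]. A call has 1 to 5 rows; each row shifts and turns the commanded pose from where the row before left it, along the tool's axes as they then stand; what a row does not reach is not made up. A row lasts 1/8 s, in which the tool goes at most 62.5 mm and 10.7 degrees, less where a joint would pass 70% of its speed; a pose out of reach is approached as far as the arm can. A call with a gripper value outside its range is refused whole. The fingers move at their own pace and stop on an object; the grip force is fixed at half the most. Time passes only in rows, so rows that do not move let the fingers close. It gives the time, the measured TCP pose, the force and the opening at its end, in the units of the state.
- get_obs(): the state, without advancing time (a new reading comes with each control period).
- get_image(name): name is "scene" or "top" or "wrist"; returns a dict with "pixels" (400x640x3 uint8, red, green, blue), "mtx" (3x3 intrinsics, pixels), "view" (4x4, takes a point from world to camera coordinates). Camera axes: x right, y down, z forward; pixel columns grow to the right and rows downward; lengths in mm; the calibration is good to about 2 mm. A picture is of the moment at which its call begins. There is no depth.
- close_job(): hands the job in, once; it reports no verdict.
The state is a dict: "t": time; "qpos": joint angles; "qvel": joint speeds; "joint_torque": joint torques, N m; "ee_pos": TCP position; "orientation": TCP orientation; "ft_force": force on the tool from outside, world axes, zero at the start; "moment": the same for the moment, N m; "width": finger opening in mm.
Only numpy, scipy, OpenCV 4.12 (cv2) and the standard library are available. Lean on these libraries where they do the work, as an engineer would, in place of code of your own. Each camera call takes 0.05 s, during which the arm holds its last target.

## Working session

There is one attempt and no reset: what is moved stays moved. The work goes in short steps, Python scripts to look and compute and a shell command to move; the robot and the scene stay as the last step left them, time stands still between calls to the robot, and variables do not carry over. Pictures are saved under pics/ and viewed, and the job is handed in when it is done.

```bash
ls; mkdir -p pics
python3 - <<'E'
from workcell import *
import cv2
print(get_obs())
for n in ["scene","top","wrist"]:
    im=get_image(n); cv2.imwrite(f"pics/{n}0.png",im["pixels"][:,:,::-1]); print(n,im["mtx"].tolist(),im["view"].round(4).tolist())
E
```

```text
pics
{'t': 0.0, 'qpos': array([-1.24402561e+00,  4.23846609e-01,  1.63068538e+00,  1.02301148e-05,
        1.08854688e+00, -1.90007251e-02]), 'qvel': array([ 0.00044365,  0.00145206, -0.00092357,  0.00125838,  0.00126738,
        0.00172591]), 'joint_torque': array([ 7.23287740e-04, -5.44619107e+01, -2.73664266e+01,  6.41440088e-02,
        2.26467935e-02, -1.49561338e-04]), 'ee_pos': array([ 211.67937892, -587.48709506,  221.89988834]), 'orientation': array([ 0.95172752,  1.35439329, -0.95026408]), 'ft_force': array([ 0.70953687, -0.42449021, -0.71993252]), 'moment': array([-0.01352925, -0.01183413,  0.00226048]), 'width': 87.61589678977842}
scene [[476.09693796936125, 0.0, 311.65414333746253], [0.0, 476.09693796936125, 200.05324488348413], [0.0, 0.0, 1.0]] [[-0.829, -0.559, -0.0159, 322.3301], [-0.2305, 0.3674, -0.901, 221.1591], [0.5096, -0.7433, -0.4334, 627.0582], [0.0, 0.0, 0.0, 1.0]]
top [[507.6470440347964, 0.0, 317.0453023602202], [0.0, 507.6470440347964, 196.53291726843543], [0.0, 0.0, 1.0]] [[-0.0252, -0.9993, 0.0262, -163.6895], [-0.9976, 0.0235, -0.0644, 520.3625], [0.0637, -0.0278, -0.9976, 955.1802], [0.0, 0.0, 0.0, 1.0]]
wrist [[280.30614585556543, 0.0, 315.7014203357703], [0.0, 280.30614585556543, 201.0492306122706], [0.0, 0.0, 1.0]] [[0.3399, -0.9405, -0.0009, -624.9854], [-0.9069, -0.328, 0.2645, -31.9051], [-0.2491, -0.089, -0.9644, 389.7295], [0.0, 0.0, 0.0, 1.0]]
```

View pics/scene0.png

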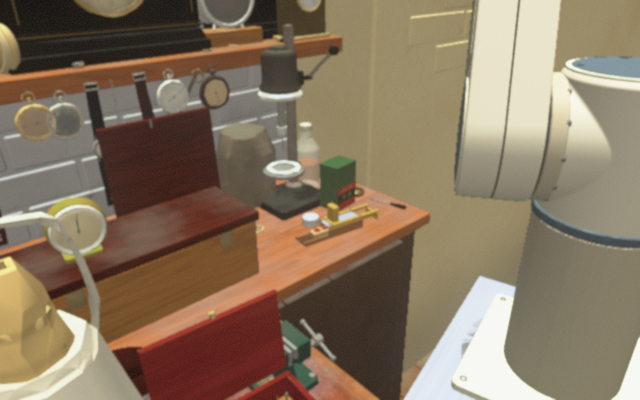

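View pics/top0.png

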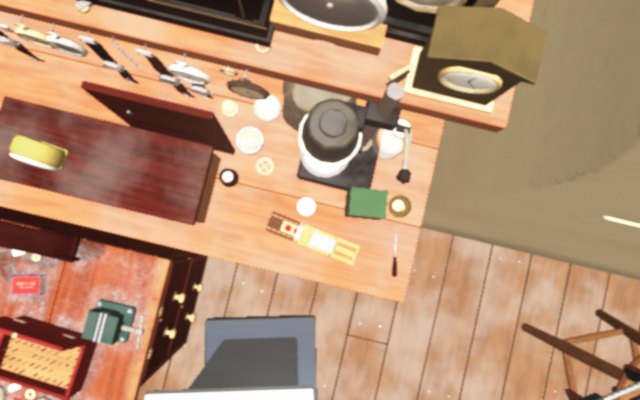

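View pics/wrist0.png

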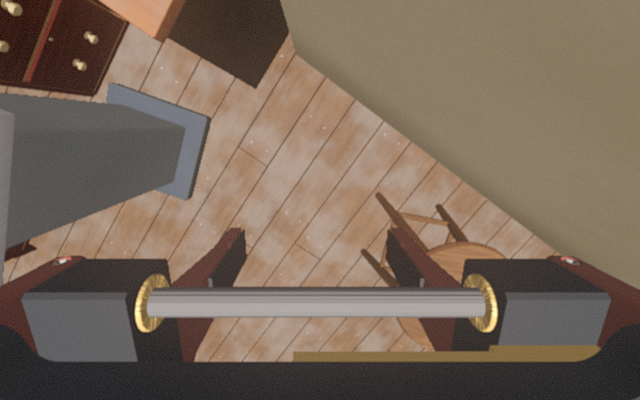

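Run:
```python
import cv2
a=cv2.imread("pics/top0.png")[175:285,245:425]; cv2.imwrite("pics/topz.png",cv2.resize(a,None,fx=4.4,fy=4.4,interpolation=cv2.INTER_CUBIC))
a=cv2.imread("pics/scene0.png")[150:260,270:430]; cv2.imwrite("pics/scenez.png",cv2.resize(a,None,fx=5,fy=5,interpolation=cv2.INTER_CUBIC))
```

```text
(no output)
```

View pics/topz.png

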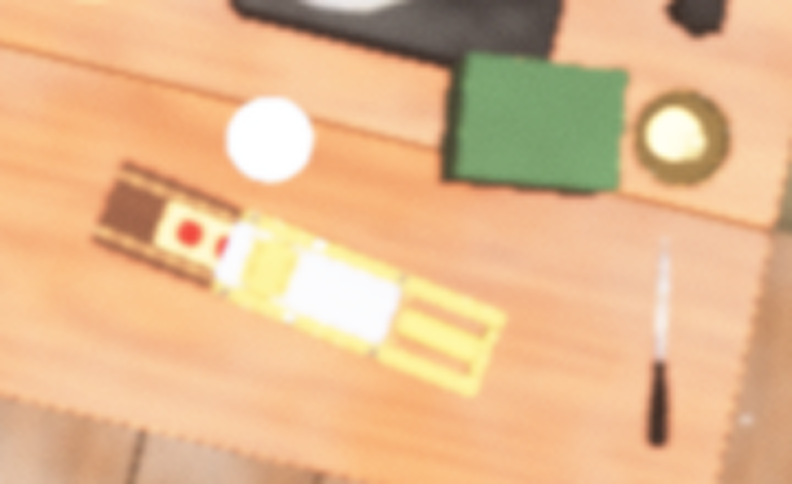

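View pics/scenez.png

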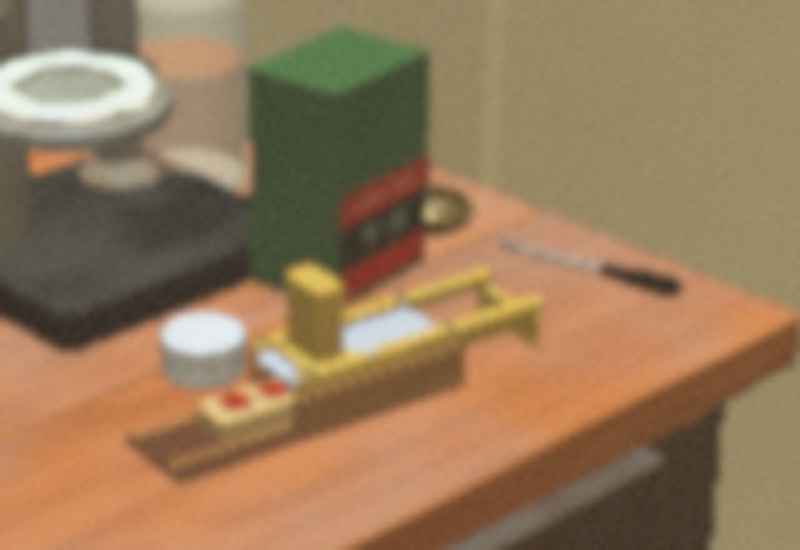

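```bash
cat > h.py <<'E'
from workcell import *
import numpy as np, cv2
from scipy.spatial.transform import Rotation as R
def ray(im,u,v,z):
    V=im["view"]; K=im["mtx"]
    C=-V[:3,:3].T@V[:3,3]; d=V[:3,:3].T@np.linalg.solve(K,[u,v,1.])
    return C+d*(z-C[2])/d[2]
def proj(im,P):
    P=np.atleast_2d(P); c=(im["view"][:3,:3]@P.T).T+im["view"][:3,3]; p=(im["mtx"]@c.T).T
    return p[:,:2]/p[:,2:]
def state():
    o=get_obs(); Rm=R.from_rotvec(o["orientation"]).as_matrix(); return o,Rm
def rows_to(P,yaw=None):
    """cm shift in tool axes from measured pose to P; world-turn to align tool z with heading (rad)"""
    o,Rm=state(); return Rm.T@(np.array(P)-o["ee_pos"])/10
E
python3 - <<'E'
from h import *
im=get_image("top")
z=lambda u,v,h: ray(im,245+u/4.4,175+v/4.4,h).round(1)
print("runway end",z(125,162,6),z(95,240,6))
print("guide end",z(508,316,28),z(476,397,28))
print("thumb top", z(267,268,60))
print("tin",z(270,140,19)); print("greenbox",[z(*p,0) for p in [(445,180),(620,190),(460,52)]])
o,Rm=state(); print(Rm.round(3))
E
```

```text
runway end [489.4 -91.4   6. ] [455.5 -77.6   6. ]
guide end [ 418.3 -255.9   28. ] [ 384.1 -241.    28. ]
thumb top [ 442.  -152.6   60. ]
tin [ 497.  -155.4   19. ]
greenbox [array([ 478.2, -232.8,    0. ]), array([ 471.8, -310.6,    0. ]), array([ 535. , -241.1,    0. ])]
[[-0.     0.941  0.339]
 [ 0.001  0.339 -0.941]
 [-1.     0.    -0.001]]
```

Run:
```python
from h import *
im=get_image("top")
for h in (100,200,300): print(h,ray(im,330,150,h).round(),ray(im,325,175,h).round(), "boxtop corner",ray(im,347,215,h).round(), ray(im,349,189,h).round())
sc=get_image("scene")
# box height: near bottom/top corner of box in scene: bottom (345,290) top (335,95) zoom
C=[478,-233]
print([ (h,proj(sc,[478.2,-235,h]).round(1)) for h in (0,50,80,100)], 270+335/5,150+95/5, 270+252/5,150+70/5)
w=get_image("wrist"); o,Rm=state()
Cw=-w["view"][:3,:3].T@w["view"][:3,3]; print("cam in tool",Rm.T@(Cw-o["ee_pos"]), (Rm.T@w["view"][:3,:3].T).round(2))
print(rows_to([470,-90,200]))
```

```text
100 [ 593. -199.  100.] [ 549. -189.  100.] boxtop corner [ 477. -226.  100.] [ 523. -231.  100.]
200 [ 577. -193.  200.] [ 538. -185.  200.] boxtop corner [ 475. -217.  200.] [ 515. -222.  200.]
300 [ 562. -188.  300.] [ 528. -180.  300.] boxtop corner [ 472. -209.  300.] [ 508. -212.  300.]
[(0, array([[337.7, 211.3]])), (50, array([[337.9, 190.5]])), (80, array([[338. , 177.7]])), (100, array([[338.1, 168.9]]))] 337.0 169.0 320.4 164.0
cam in tool [-161.62405654   72.86923433    0.51634041] [[-0.   -0.26  0.96]
 [ 0.   -0.96 -0.26]
 [ 1.    0.    0.  ]]
[  2.26174862  41.16484348 -38.08814852]
```

```bash
python3 -m crank '[[[0,4,-3.7],[0,0,0],8],[[0,4,-3.7],[0,0,0],8],[[0,4,-3.7],[0,0,0],8],[[0,4,-3.7],[0,0,0],8],[[0,4,-3.7],[0,0,0],8]]'; python3 -m crank '[[[0,4,-3.7],[0,0,0],8],[[0,4,-3.7],[0,0,0],8],[[0,4,-3.7],[0,0,0],8],[[0,4,-3.7],[0,0,0],8],[[0,4,-3.7],[0,0,0],8]]'
```

```text
t: 0.98
ee_pos: [337.9, -344.7, 222.9]
orientation: [0.951, 1.352, -0.951]
ft_force: [0.7, -0.0, -0.4]
width: 80.0
t: 1.6
ee_pos: [463.5, -102.7, 223.0]
orientation: [0.951, 1.352, -0.95]
ft_force: [-0.3, -0.0, 1.0]
width: 80.1
```

```bash
python3 -m crank '[[[0,0,0],[-10.5,0,0],2],[[0,0,0],[-10.5,0,0],2],[[0,0,0],[-10.5,0,0],2],[[0,0,0],[-10.5,0,0],2],[[0,0,0],[-10.5,0,0],2]]';python3 -m crank '[[[0,0,0],[-10.5,0,0],2],[[0,0,0],[-10.5,0,0],2],[[0,0,0],[-10.5,0,0],2],[[0,0,0],[-10.5,0,0],2],[[0,0,0],[-10.5,0,0],2]]';python3 -m crank '[[[0,0,0],[-10.5,0,0],2],[[0,0,0],[-10.5,0,0],2],[[0,0,0],[-10.5,0,0],2],[[0,0,0],[0,0,0],2]]'
python3 - <<'E'
from h import *
o,Rm=state();print(o["qpos"],Rm.round(3))
w=get_image("wrist");cv2.imwrite("pics/w1.png",w["pixels"][:,:,::-1])
E
```

```text
t: 2.22
ee_pos: [462.8, -104.2, 222.8]
orientation: [0.237, 1.557, -0.237]
ft_force: [-0.2, 0.6, 1.1]
width: 33.5
t: 2.85
ee_pos: [462.8, -104.3, 222.8]
orientation: [-0.481, 1.517, 0.481]
ft_force: [-0.2, 0.7, 0.5]
width: 20.0
t: 3.35
ee_pos: [462.8, -104.3, 222.8]
orientation: [-0.898, 1.377, 0.898]
ft_force: [0.3, -0.2, -0.2]
width: 20.2
[-2.46811509e-01  2.00573013e-01  1.95360405e+00 -7.08757108e-06
  9.87197164e-01 -1.40247759e+00] [[ 0.    -0.915  0.403]
 [-0.     0.403  0.915]
 [-1.    -0.     0.   ]]
```

View pics/w1.png

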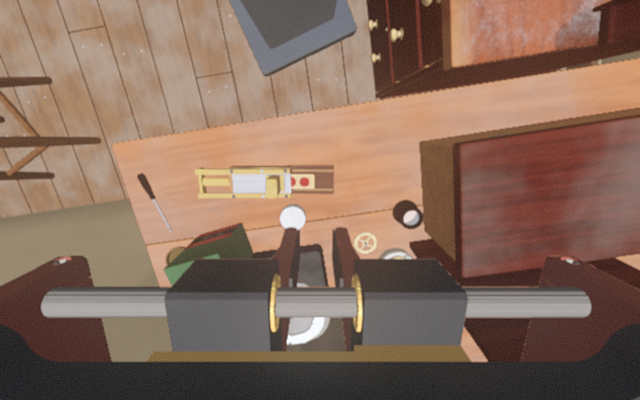

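Run:
```python
import cv2
a=cv2.imread("pics/w1.png")[150:240,185:345]; cv2.imwrite("pics/w1z.png",cv2.resize(a,None,fx=5,fy=5,interpolation=cv2.INTER_CUBIC))
```

```text
(no output)
```

View pics/w1z.png

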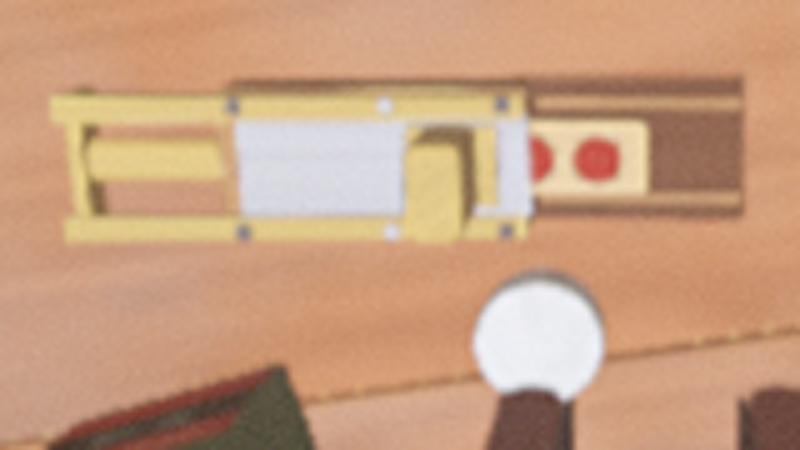

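```bash
cat > est.py <<'E'
from h import *
w=get_image("wrist")
z=lambda u,v,h: ray(w,185+u/5-.4,150+v/5-.4,h)
re=(z(743,75,3)+z(743,213,3))/2
rr=(z(743,102,6)+z(743,196,6))/2
ge=(z(51,95,28)+z(67,242,28))/2
gm=(z(527,90,28)+z(528,242,28))/2
pip=(z(385,105,28)+z(391,232,28))/2
th=z(435,142+ (240-142)/2,60)
se=(z(649,120,15)+z(649,194,15))/2
print("runend",re,rr,"guide end",ge,"guide mouth",gm,"pips",pip,"thumbtop",th,"stripend",se)
d=(ge-re)[:2];L=np.hypot(*d);d/=L;print("L",L,"dir",d,np.degrees(np.arctan2(d[1],d[0])))
n=np.array([-d[1],d[0]])  # left of travel
m=re[:2]+58*d
for nm,p in dict(re=re,rr=rr,ge=ge,gm=gm,pip=pip,th=th,se=se).items(): print(nm,"along",((p[:2]-m)@d).round(1),"lat",((p[:2]-m)@n).round(1))
print("mouth",m)
print("widths",np.linalg.norm(z(743,75,3)-z(743,213,3)),np.linalg.norm(z(51,95,28)-z(67,242,28)),np.linalg.norm(z(649,120,15)-z(649,194,15)))
print("thumb corners",[((z(u,v,60)[:2]-m)@d).round(1) for u,v in((405,142),(462,142),(411,240),(462,240))],[((z(u,v,60)[:2]-m)@n).round(1) for u,v in((405,142),(462,142),(411,240),(462,240))])
E
python3 est.py
```

```text
runend [473.62493244 -82.68236309   3.        ] [474.1842332  -83.11319576   6.        ] guide end [ 402.91924023 -246.92327604   28.        ] guide mouth [ 451.44814511 -135.54992202   28.        ] pips [ 437.34510429 -168.86984901   28.        ] thumbtop [ 442.97893386 -152.65635243   60.        ] stripend [ 464.14327488 -106.80726701   15.        ]
L 178.81379252473576 dir [-0.3954152  -0.91850249] -113.2918717730525
re along -58.0 lat 0.0
rr along -57.8 lat 0.7
ge along 120.8 lat 0.0
gm along -0.7 lat 0.5
pip along 35.5 lat 0.8
th along 18.4 lat -0.5
se along -32.1 lat 0.8
mouth [ 450.69085062 -135.95550727]
widths 38.66167763250521 38.85303936815289 20.17517018398037
thumb corners [np.float64(24.8), np.float64(11.4), np.float64(24.7), np.float64(12.5)] [np.float64(-12.3), np.float64(-12.2), np.float64(11.5), np.float64(11.6)]
```

```bash
cat >> h.py <<'E'
d=np.array([-.3954,-.9185]);n=np.array([.9185,-.3954]);m=np.array([450.9,-135.9])+0.3*n-0.3*d
def P(a,l,z): return np.r_[m+a*d+l*n,z]
def where():
    o,Rm=state(); q=o["ee_pos"][:2]-m
    print("t",o["t"],"along",(q@d).round(2),"lat",(q@n).round(2),"z",o["ee_pos"][2].round(2),"w",o["width"].round(2),"F along",(o["ft_force"][:2]@d).round(2),"lat",(o["ft_force"][:2]@n).round(2),"Fz",o["ft_force"][2].round(2))
E
python3 -c "
from h import *
where();print(rows_to(P(-57,0,60)),rows_to(P(-57,0,9)))"
```

```text
Traceback (most recent call last):
  File "h.py", line 20, in where
    print("t",o["t"],"along",(q@d).round(2),"lat",(q@n).round(2),"z",o["ee_pos"][2].round(2),"w",o["width"].round(2),"F along",(o["ft_force"][:2]@d).round(2),"lat",(o["ft_force"][:2]@n).round(2),"Fz",o["ft_force"][2].round(2))
                                                                                                 ^^^^^^^^^^^^^^^^
AttributeError: 'float' object has no attribute 'round'
```

```bash
sed -i 's/o\["width"\].round(2)/round(float(o["width"]),2)/' h.py
python3 -c "
from h import *
where();print(rows_to(P(-57,0,60)),rows_to(P(-57,0,9)))"
```

```text
t 3.45 along -33.41 lat -1.86 z 222.75 w 20.37 F along 0.62 lat -0.35 Fz -0.35
[16.27504825 -0.15857869  2.35959047] [21.3750482  -0.15798595  2.35927088]
```

```bash
python3 -m crank '[[[4,-0.16,0.8],[-0.5,0,0],0],[[4,0,0.8],[0,0,0],0],[[4,0,0.76],[0,0,0],0],[[4.3,0,0],[0,0,0],0],[[0,0,0],[0,0,0],0]]'
python3 - <<'E'
from h import *
where();print(rows_to(P(-57,0,9)))
w=get_image("wrist");cv2.imwrite("pics/w2.png",w["pixels"][:,:,::-1])
E
```

```text
t: 4.08
ee_pos: [471.3, -82.7, 57.4]
orientation: [-0.901, 1.379, 0.909]
ft_force: [-0.3, 0.7, 0.4]
width: 0.5
t 4.075 along -56.6 lat -2.57 z 57.4 w 0.54 F along -0.52 lat -0.58 Fz 0.4
[ 4.83775309 -0.28714515  0.04669387]
```

View pics/w2.png

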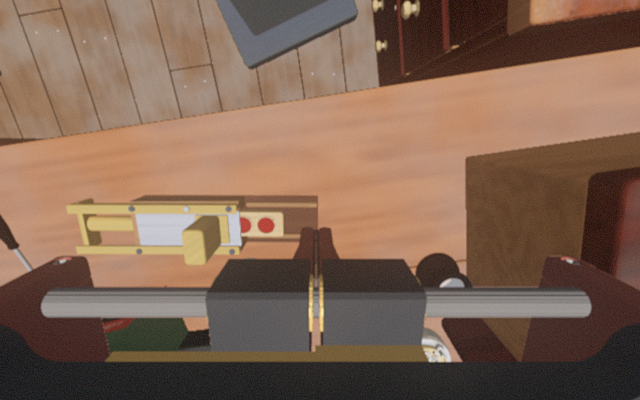

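```bash
python3 -m crank '[[[0,-0.26,0],[0,0,0],0],[[2.5,0,0],[0,0,0],0],[[2.2,0,0],[0,0,0],0],[[0,0,0],[0,0,0],0],[[0,0,0],[0,0,0],0]]'
python3 - <<'E'
from h import *
where();o,Rm=state();print(Rm.round(3));print(rows_to(P(-57,0,9)))
w=get_image("wrist");cv2.imwrite("pics/w3.png",w["pixels"][:,:,::-1])
E
```

```text
t: 4.75
ee_pos: [477.1, -84.6, 14.2]
orientation: [-0.907, 1.372, 0.904]
ft_force: [-0.3, -0.9, 0.1]
width: 0.4
t 4.75 along -57.17 lat 3.51 z 14.16 w 0.39 F along 0.96 lat 0.11 Fz 0.14
[[ 0.002 -0.919  0.394]
 [-0.     0.394  0.919]
 [-1.    -0.002  0.   ]]
[ 0.51564253  0.35210757 -0.01671929]
```

View pics/w3.png

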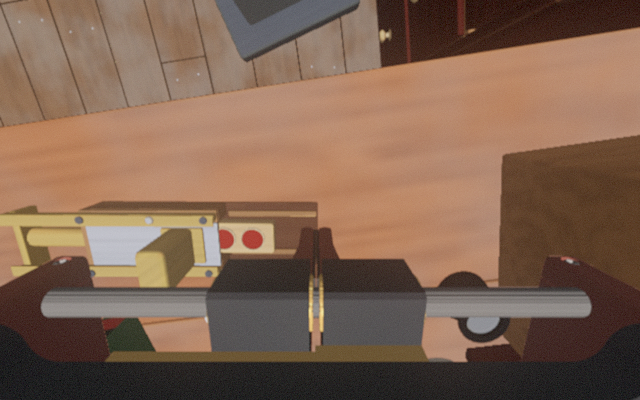

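```bash
python3 -m crank '[[[0.4,0.35,0],[0,0,0],0],[[0,0,0],[0,0,0],0],[[0,0,0],[0,0,0],0]]'
python3 - <<'E'
from h import *
where();o,Rm=state();print(Rm.round(3));print(rows_to(P(-57,0,8.5)))
E
```

```text
t: 5.18
ee_pos: [472.8, -82.9, 8.8]
orientation: [-0.906, 1.374, 0.906]
ft_force: [-1.0, -0.6, 0.2]
width: 0.1
t 5.175 along -57.02 lat -1.17 z 8.78 w 0.11 F along 0.91 lat -0.67 Fz 0.22
[[ 0.    -0.919  0.394]
 [ 0.     0.394  0.919]
 [-1.    -0.     0.   ]]
[ 0.02848693 -0.11737732 -0.00278653]
```

```bash
python3 -m crank '[[[0,-0.1,-0.8],[0,0,0],0],[[0,0,-0.7],[0,0,0],0],[[0,0,-0.7],[0,0,0],0],[[0,0,-0.6],[0,0,0],0],[[0,0,0],[0,0,0],0]]'
python3 - <<'E'
from h import *
where()
w=get_image("wrist");cv2.imwrite("pics/w4.png",w["pixels"][:,:,::-1])
w=get_image("top");cv2.imwrite("pics/t4.png",cv2.resize(w["pixels"][175:285,245:425,::-1],None,fx=4.4,fy=4.4,interpolation=cv2.INTER_CUBIC))
E
```

```text
t: 5.8
ee_pos: [462.4, -109.5, 8.7]
orientation: [-0.905, 1.374, 0.906]
ft_force: [-0.0, 0.6, -0.8]
width: 0.3
t 5.8 along -28.47 lat -0.17 z 8.65 w 0.31 F along -0.51 lat -0.25 Fz -0.82
```

View pics/w4.png

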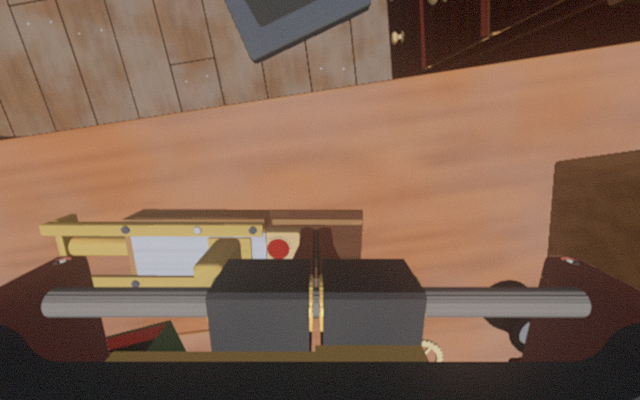

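```bash
python3 -m crank '[[[0,0,-0.3],[0,0,0],0],[[0,0,-0.3],[0,0,0],0],[[0,0,-0.2],[0,0,0],0],[[0,0,0],[0,0,0],0],[[0,0,0],[0,0,0],0]]'
python3 - <<'E'
from h import *
where()
w=get_image("wrist");cv2.imwrite("pics/w5.png",w["pixels"][:,:,::-1])
cv2.imwrite("pics/w5z.png",cv2.resize(w["pixels"][190:300,180:340,::-1],None,fx=5,fy=5,interpolation=cv2.INTER_CUBIC))
E
```

```text
t: 6.52
ee_pos: [459.5, -116.4, 8.7]
orientation: [-0.906, 1.374, 0.906]
ft_force: [0.0, -0.1, 0.3]
width: 0.3
t 6.525 along -21.0 lat -0.11 z 8.68 w 0.35 F along 0.1 lat 0.09 Fz 0.3
```

View pics/w5z.png

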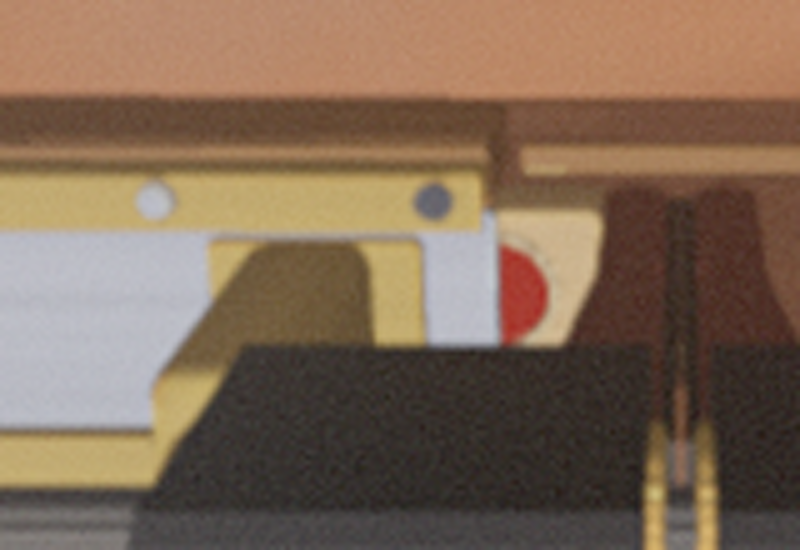

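Run:
```python
from h import *
w=get_image("wrist");o,Rm=state()
V=w["view"];C=-V[:3,:3].T@V[:3,3];ct=Rm.T@(C-o["ee_pos"])
for u,v in((605,195),(603,220),(600,250),(595,280),(585,315),(572,345),(757,195),(800,345)):
    dd=Rm.T@V[:3,:3].T@np.linalg.solve(w["mtx"],[180+u/5-.4,190+v/5-.4,1])
    out=[]
    for y in(7,10,13):
        p=ct+dd*(y-ct[1])/dd[1]; out+=[p.round(1).tolist()]
    print(u,v,out)
```

```text
605 195 [[6.1, 7.0, -9.6], [-1.8, 10.0, -9.1], [-9.6, 13.0, -8.7]]
603 220 [[-2.4, 7.0, -9.4], [-9.8, 10.0, -8.9], [-17.3, 13.0, -8.5]]
600 250 [[-11.6, 7.0, -9.2], [-18.6, 10.0, -8.8], [-25.6, 13.0, -8.3]]
595 280 [[-19.9, 7.0, -9.3], [-26.5, 10.0, -8.9], [-33.1, 13.0, -8.4]]
585 315 [[-28.6, 7.0, -9.8], [-34.8, 10.0, -9.4], [-41.0, 13.0, -8.9]]
572 345 [[-35.3, 7.0, -10.7], [-41.2, 10.0, -10.2], [-47.1, 13.0, -9.7]]
757 195 [[6.1, 7.0, 9.8], [-1.7, 10.0, 9.4], [-9.5, 13.0, 8.9]]
800 345 [[-35.3, 7.0, 11.9], [-41.2, 10.0, 11.4], [-47.1, 13.0, 10.8]]
```

```bash
python3 -m crank '[[[0,0,-0.3],[0,0,0],0],[[0,0,-0.3],[0,0,0],0],[[0,0,0],[0,0,0],0],[[0,0,0],[0,0,0],0]]'; python3 -c "
from h import *
where()"
python3 -m crank '[[[0,0,-0.1],[0,0,0],0],[[0,0,-0.1],[0,0,0],0],[[0,0,0],[0,0,0],0]]'
python3 - <<'E'
from h import *
where()
w=get_image("wrist");cv2.imwrite("pics/w6z.png",cv2.resize(w["pixels"][190:300,180:340,::-1],None,fx=5,fy=5,interpolation=cv2.INTER_CUBIC))
E
```

```text
t: 7.12
ee_pos: [457.1, -122.0, 8.7]
orientation: [-0.906, 1.374, 0.906]
ft_force: [0.6, -0.4, -0.7]
width: 0.6
t 7.125 along -14.93 lat -0.11 z 8.67 w 0.57 F along 0.13 lat 0.73 Fz -0.68
t: 7.5
ee_pos: [456.6, -123.7, 8.7]
orientation: [-0.906, 1.374, 0.906]
ft_force: [2.2, 1.9, -0.9]
width: 0.9
t 7.5 along -13.2 lat 0.11 z 8.74 w 0.94 F along -2.62 lat 1.28 Fz -0.91
```

View pics/w6z.png

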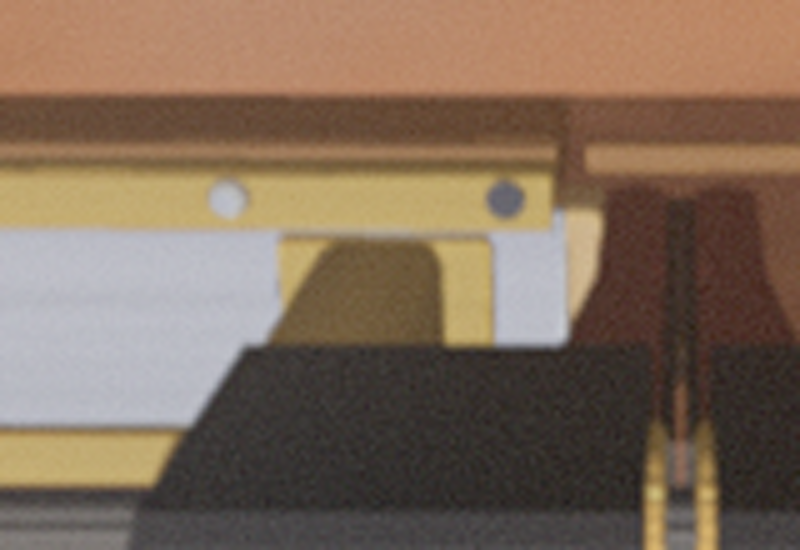

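```bash
python3 -m crank '[[[0,0,-0.1],[0,0,0],0],[[0,0,0],[0,0,0],0],[[0,0,0],[0,0,0],0]]'
python3 -c "
from h import *
where()"
python3 -m crank '[[[0,0,-0.1],[0,0,0],0],[[0,0,0],[0,0,0],0],[[0,0,0],[0,0,0],0]]'
python3 - <<'E'
from h import *
where()
E
```

```text
t: 7.92
ee_pos: [456.7, -123.9, 8.8]
orientation: [-0.906, 1.373, 0.906]
ft_force: [3.8, 10.4, 0.2]
width: 0.0
t 7.925 along -13.02 lat 0.33 z 8.84 w 0.02 F along -11.07 lat -0.58 Fz 0.19
t: 8.3
ee_pos: [456.8, -124.2, 8.9]
orientation: [-0.905, 1.372, 0.905]
ft_force: [6.8, 17.3, 0.7]
width: 0.2
t 8.3 along -12.84 lat 0.52 z 8.91 w 0.16 F along -18.56 lat -0.57 Fz 0.68
```

```bash
python3 -m crank '[[[0,0,1.0],[0,0,0],0],[[0,0,1.2],[0,0,0],0],[[-4,0,0],[0,0,0],3],[[-4,0,0],[0,0,0],5],[[0,0,0],[0,0,0],5]]'; python3 -m crank '[[[0,0,0],[0,0,0],5],[[0,0,0],[0,0,0],5],[[0,0,0],[0,0,0],5]]'
python3 - <<'E'
from h import *
where();print(rows_to(P(20,0,95)))
w=get_image("wrist");cv2.imwrite("pics/w7.png",w["pixels"][:,:,::-1])
E
```

```text
t: 8.93
ee_pos: [466.2, -105.6, 91.0]
orientation: [-0.909, 1.37, 0.903]
ft_force: [1.0, 1.0, -0.1]
width: 26.8
t: 9.3
ee_pos: [463.6, -105.2, 87.7]
orientation: [-0.905, 1.375, 0.907]
ft_force: [0.3, 0.3, 0.3]
width: 49.6
t 9.3 along -32.89 lat -0.79 z 87.72 w 49.56 F along -0.43 lat 0.16 Fz 0.34
[-0.72609178 -0.06871627 -5.28890178]
```

View pics/w7.png

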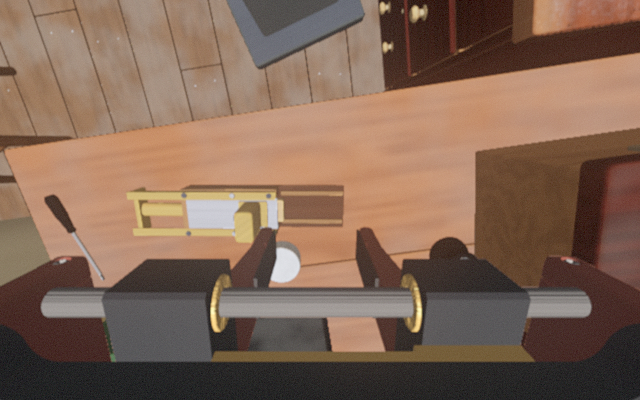

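```bash
python3 -m crank '[[[0,-0.07,-2.7],[0,0,0],5],[[0,0,-2.6],[0,0,0],5],[[0,0,0],[0,0,0],5],[[0,0,0],[0,0,0],5]]'
python3 - <<'E'
from h import *
where();print(rows_to(P(20,0,32)))
w=get_image("wrist");cv2.imwrite("pics/w8.png",w["pixels"][:,:,::-1])
cv2.imwrite("pics/w8z.png",cv2.resize(w["pixels"][180:290,200:440,::-1],None,fx=3.3,fy=3.3,interpolation=cv2.INTER_CUBIC))
E
```

```text
t: 9.85
ee_pos: [444.0, -154.1, 88.5]
orientation: [-0.905, 1.374, 0.906]
ft_force: [-0.6, 0.8, 0.7]
width: 49.8
t 9.85 along 19.73 lat 0.6 z 88.46 w 49.78 F along -0.47 lat -0.88 Fz 0.7
[ 5.64559471  0.05753263 -0.02803293]
```

View pics/w8z.png

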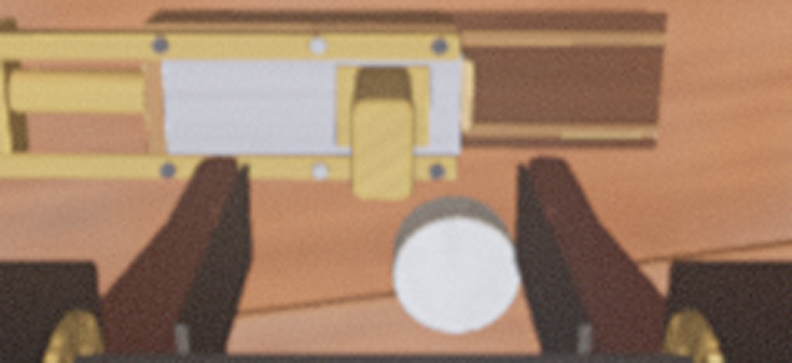

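```bash
python3 -m crank '[[[2.8,0.03,0],[0,0,0],5],[[2.8,0,0],[0,0,0],4],[[0,0,0],[0,0,0],3],[[0,0,0],[0,0,0],2.6],[[0,0,0],[0,0,0],2.6]]'
python3 - <<'E'
from h import *
where()
w=get_image("wrist");cv2.imwrite("pics/w9z.png",cv2.resize(w["pixels"][180:290,200:440,::-1],None,fx=3.3,fy=3.3,interpolation=cv2.INTER_CUBIC))
E
```

```text
t: 10.52
ee_pos: [444.5, -154.3, 33.6]
orientation: [-0.907, 1.373, 0.905]
ft_force: [0.0, -0.6, 0.7]
width: 25.9
t 10.525 along 19.76 lat 1.13 z 33.63 w 25.95 F along 0.56 lat 0.29 Fz 0.69
```

View pics/w9z.png

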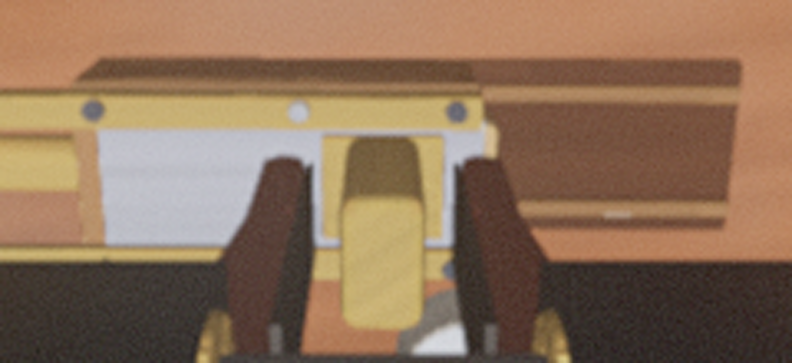

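Thumb piece is centred between the pads (fingers at x≈305 and 460, thumb 343–422). Closing.

```bash
python3 -m crank '[[[0,0,0],[0,0,0],1.8],[[0,0,0],[0,0,0],1],[[0,0,0],[0,0,0],0.5],[[0,0,0],[0,0,0],0.5],[[0,0,0],[0,0,0],0.5]]'
python3 - <<'E'
from h import *
where()
w=get_image("wrist");cv2.imwrite("pics/w10z.png",cv2.resize(w["pixels"][180:290,200:440,::-1],None,fx=3.3,fy=3.3,interpolation=cv2.INTER_CUBIC))
E
```

```text
t: 11.2
ee_pos: [444.0, -154.3, 33.1]
orientation: [-0.906, 1.374, 0.905]
ft_force: [0.6, 1.4, 5.8]
width: 13.9
t 11.2 along 19.9 lat 0.68 z 33.07 w 13.89 F along -1.51 lat -0.04 Fz 5.81
```

View pics/w10z.png

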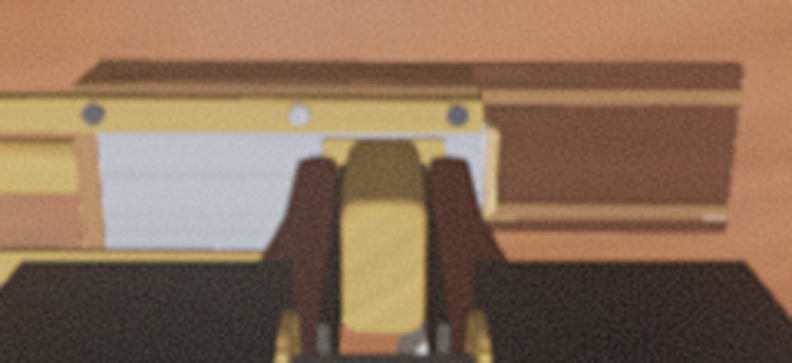

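```bash
python3 -m crank '[[[0,0,-0.8],[0,0,0],0.5],[[0,0,-0.9],[0,0,0],0.5],[[0,0,-0.9],[0,0,0],0.5],[[0,0,-0.5],[0,0,0],0.5],[[0,0,0],[0,0,0],0.5]]'
python3 - <<'E'
from h import *
where()
w=get_image("wrist");cv2.imwrite("pics/w11z.png",cv2.resize(w["pixels"][180:290,200:440,::-1],None,fx=3.3,fy=3.3,interpolation=cv2.INTER_CUBIC))
E
```

```text
t: 11.88
ee_pos: [431.8, -182.7, 33.1]
orientation: [-0.905, 1.374, 0.905]
ft_force: [1.2, 4.8, 6.3]
width: 13.7
t 11.875 along 50.83 lat 0.62 z 33.07 w 13.7 F along -4.89 lat -0.82 Fz 6.28
```

View pics/w11z.png

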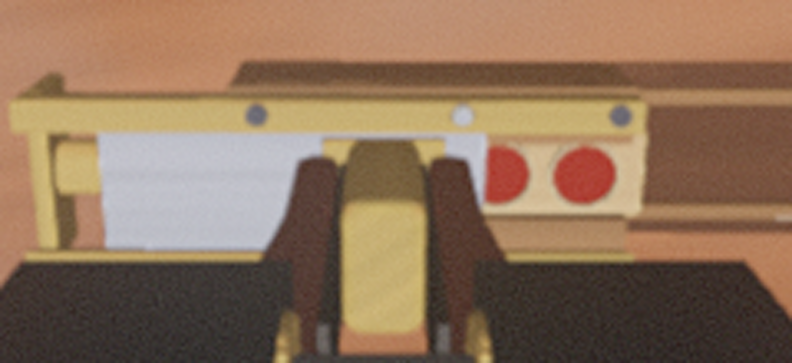

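```bash
python3 -m crank '[[[0,0,-0.3],[0,0,0],0.5],[[0,0,-0.2],[0,0,0],0.5],[[0,0,0],[0,0,0],0.5],[[0,0,0],[0,0,0],0.5],[[0,0,0],[0,0,0],0.5]]'
python3 - <<'E'
from h import *
where()
w=get_image("wrist");cv2.imwrite("pics/w12z.png",cv2.resize(w["pixels"][180:290,200:440,::-1],None,fx=3.3,fy=3.3,interpolation=cv2.INTER_CUBIC))
cv2.imwrite("pics/w12y.png",cv2.resize(w["pixels"][190:250,310:410,::-1],None,fx=8,fy=8,interpolation=cv2.INTER_CUBIC))
E
```

```text
t: 12.55
ee_pos: [429.9, -186.9, 33.1]
orientation: [-0.905, 1.373, 0.906]
ft_force: [1.4, 5.8, 5.5]
width: 13.9
t 12.55 along 55.46 lat 0.6 z 33.06 w 13.95 F along -5.91 lat -1.04 Fz 5.53
```

View pics/w12y.png

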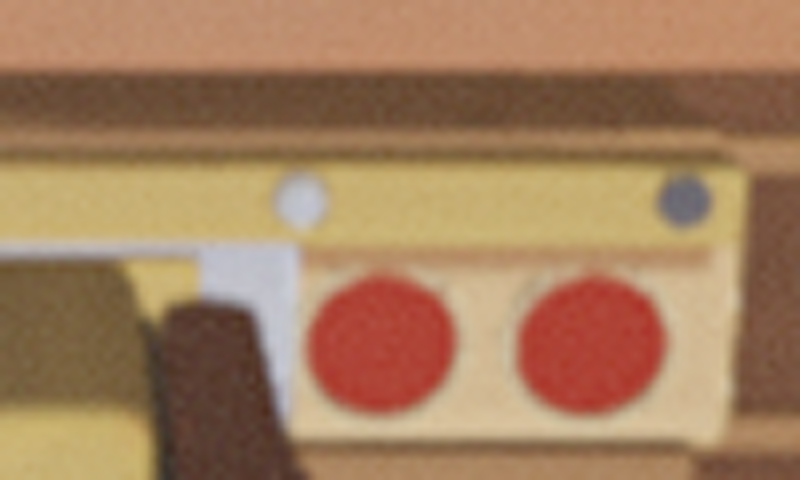

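View pics/w12z.png

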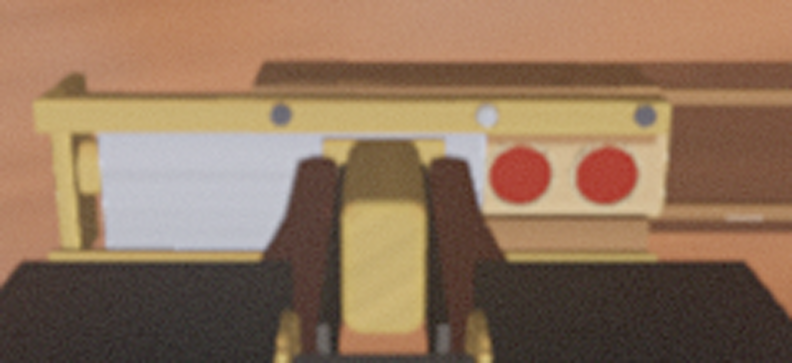

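```bash
python3 -m crank '[[[0,0,0],[0,0,0],0.5],[[0,0,0],[0,0,0],0.5],[[0,0,0],[0,0,0],0.5],[[0,0,0],[0,0,0],0.5]]'
python3 - <<'E'
from h import *
where()
w=get_image("wrist")
for nm,u,v,h in (("strip end",735,330,15),("edge",299,270,27),("pip",301,200,28),("guide start",748,200,28)):
    p=ray(w,310+u/8-.44,190+v/8-.44,h);print(nm,((p[:2]-m)@d).round(1))
t=get_image("top");cv2.imwrite("pics/t13.png",t["pixels"][:,:,::-1])
E
```

```text
t: 13.1
ee_pos: [429.9, -186.9, 33.1]
orientation: [-0.905, 1.373, 0.906]
ft_force: [1.1, 6.1, 6.5]
width: 14.1
t 13.1 along 55.43 lat 0.58 z 33.05 w 14.09 F along -6.01 lat -1.39 Fz 6.46
strip end -3.4
edge 35.6
pip 35.7
guide start 0.8
```

View pics/t13.png

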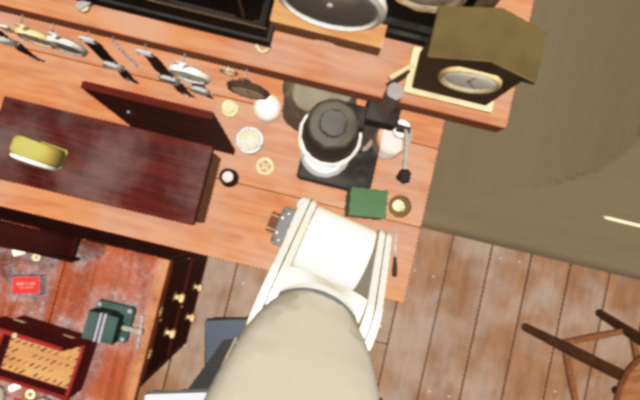

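All steady: the shutter edge is level with the pips, the strip is home, and the bystanders in view are where they were.

```bash
python3 -c "
from workcell import *
print(close_job())"
```

```text
the job is handed in; nothing more can be done
None
```

The strip is home against the stop, and the shutter is held at half travel in the gripper. I handed the job in at about 13 s.

- **Strip:** I pushed it home with the closed fingers, and the shutter stayed shut while I did. It stalled at about 18 N. The last image put its outer end 3.4 mm out of the mouth; 4 mm is expected, and the difference is within measuring error.
- **Shutter:** I gripped the thumb piece and drew the shutter open in two moves, without overshooting. The last image put its edge at 35.6 mm and the pips at 35.7 mm. Both outer wells were fully open and the inner ones covered. The spring pulled back at about 6 N, which matches half travel, and the reading held steady over half a second.
- **Small leftover:** an upward force of about 6 N remained on the tool while gripping. It was steady and well under the limits.
- **Other items:** the loupe, wheel, movement and driver looked unmoved in the last overhead view. The arm hid the tin there; it was last seen, undisturbed, in the wrist views just before the grip, and nothing went near it after that.

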